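# Rack the tray of cut glass

## Task

Pick up the tray of cut glass by its wooden grip and slide it, from the front, onto the empty middle pair of runners of the drying rack. Push it gently back until the sprung roller catch has clicked into the notch in its side, without squashing the rubber buffer behind it, then let go. Keep both pieces of glass on the tray and do not disturb the bottle neck standing beside it.

Things in the scene. Friction and masses are not known exactly. Their poses are not given: they have to be found in the camera images.
- tray: Aluminium tray: flat sheet 120 mm (x) by 140 mm (y), rim 11 mm high and 5 mm wide all round, the two far (+x) corners cut off at a slant (16 mm in x, 11 mm in y). Origin: centre of the underside; +x points away from the grip, to the end that goes in first; z up. 0.15 to 0.21 kg, its two glass pieces 0.06 kg more. Stands on the bench left of the rack, grip towards the robot.
- tray_grip (a point): Centre of the tray's upright wooden grip: 36 mm long (tray x), 14 mm wide (tray y), 48 mm high (6 to 54 mm above the tray's underside). It lies 150 mm to -x of the tray's origin and 30 mm above the underside, on a flat stem 12 mm wide; axes as the tray's.
- tray_notch (a point): Notch in the tray's left (+y) side, for the roller catch: 4 mm deep, with a 5 mm flat floor, a steep far (+x) end and a gentle 35 degree slope at the near end, 13 mm long in all, the full height of the rim. The point lies over the middle of the floor at tray x = +24 mm, y = +70 mm, 6 mm above the underside.
- rack: Open steel drying rack, 192 mm wide (y) over its feet, 279 mm high; origin: centre of its underside; front (-x) faces the robot. Slotted uprights at x = -45 and +55 mm, y = +-83 mm. Three pairs of runners: the lowest, 45 mm up, already holds a full tray, its like grip standing out in front; the top one, 250 mm up, is empty and not wanted; the middle pair is empty.
- runners: The middle pair of runners, 115 to 175 mm above the bench. Origin: midway between the two, level with the upper faces of the ledges on which the tray's underside slides; +x is the pushing direction (front to back), +y the left runner. Ledges from x = -68 to +100 mm, |y| = 57 to 74 mm; flanges 14 mm high, inner faces at |y| = 71.5 mm: the tray has 1.5 mm to spare on each side.
- runner_mouth (a point): Middle of the front opening of the middle runners, at runners x = -85 mm, level with the ledges; axes as the runners'. From here to x = -68 mm the ledges rise by 5 mm and the flanges close in by 5 mm a side, as a lead-in. The top runners have their fronts at the same x.
- left_slot (a point): Slot in the left middle runner through which the roller reaches in; the point is at runners x = 0, y = +71.5 mm, 6 mm above the ledges. Roller and rubber buffer (20 N per mm) sit on a stop bar clamped across the back, not always in the same place and not measured: the tray comes home with its origin anywhere from runners x = -17 to +21 mm, its far edge then 0.5 mm from the buffer.
- catch (a joint): Sprung roller on the stop bar, bearing on the tray's left side through the left runner. Metres outward: 0 = free, tray not there; 0.0065 to 0.0085 = lifted by the plain side, not home; 0.002 to 0.004 = in the notch of a released tray, home (up to 0.006 while it is still held). Spring 2.8 N at 0 plus 0.7 N per mm: pushing the tray past it takes some 5 to 12 N, and at the notch it pulls the tray in.
- buffer (a joint): Rubber buffer on the stop bar, behind the middle of the tray's far edge. Metres pressed in: 0 = not touched, 0.003 = squashed flat; 20 N per mm. A light touch (up to 0.4 mm, 8 N) is fine, 0.7 mm (14 N) is too hard.
- piece_long (a point): Centre of the olive piece of cut glass, 58 x 38 x 10 mm, lying loose on the tray.
- piece_thick (a point): Centre of the clear piece of cut glass, 50 x 33 x 16 mm, lying loose on the tray.
- bottle_neck_mid (a point): Centre of a cut amber bottle neck, 35 mm across and 86 mm high, standing loose on the bench between the tray and the rack. A bystander: leave it standing.
Not all that is in view belongs to the job. What is meant by the part that bears piece_long is not red, and is the smaller of those in its own colour.

How it is judged:
By the outcome, as a careful person would: the job done as asked, in the order asked, and still so for the second after the job is handed in, with the robot touching nothing.
It also fails if it takes over 72 s, if anything falls off the work surface, if the arm or the gripper's body presses on something with over 40 N, if the wrist force passes 120 N, or if a joint passes its speed limit or range.

## Robot

A 6-joint arm with a two-finger parallel gripper is mounted at the origin on a cart in front of the work surface, level with it; the furniture and walls round the work are solid. World frame = base frame: x ahead of the robot, y to its left, z up, the work surface at z = 0. Lengths are in m, angles in degrees, forces in N, time in s.
With the tool pointing down it reaches from about 0.375 to 0.9 m from the base axis. Payload 3.1 kg.
Tool frame: the origin (TCP) lies between the finger pads; the fingertips stand 11 mm ahead of it and the grasp point (between the pads) lies 8 mm behind it; z points along the fingers, y is the line along which they close (so a half turn about z gives the same grasp; the last joint's range is limited). The gripper opens to 87 mm and grips with 3 to 60 N. Pads are 19 mm wide; open, the fingers measure 117 mm over their backs; the gripper's body (75 mm by 190 mm) begins 51 mm behind the grasp point.
Start: joints at [54.861, 30.224, 82.088, -0, 67.689, -10.227], TCP at [0.263, 0.567, 0.234] pointing down, gripper open.
Joint ranges: [-176.69, 176.69], [-43.24, 126.21], [12.49, 139.97], [-82, 262], [0, 151.66], [-163.58, 163.58]. Speed limits (degrees/s): [159.86, 159.86, 180, 180, 180, 180].

## Interface

Orientations are given as a 3x3 rotation matrix whose columns are the frame's x, y, z axes.
In Python, from rig import bot gives the robot as it stands.
- The arm moves only by the tool apply_moves, never from a script. Its argument "steps" is a list that holds one entry, the list of rows, each a list of 7 numbers: the shift along the tool's x, y, z in cm, then the turn, a rotation vector about the tool's x, y, z in degrees, then the gripper command: -1 is shut, 1 is fully open, values between are in proportion. In form: [[[dx, dy, dz, rx, ry, rz, jaw], ...]]. A call has 1 to 20 rows; each row is the pose to reach, as a shift and turn from the pose commanded when the call began, along the tool's axes at that moment; what a row does not reach only later rows make up. A row lasts 1/8 s, in which the tool goes at most 62.5 mm and 10.7 degrees, less where a joint would pass 70% of its speed; a pose out of reach is approached as far as the arm can. A call with a gripper value outside its range is refused whole. The fingers move at their own pace and stop on an object; the grip force is fixed at half the most. Time passes only in rows, so rows that repeat a pose let the fingers close. It gives the time, the measured TCP pose, the force, the opening and the grip force at its end, in the units of the state.
- bot.read_state(): the state, without advancing time (a new reading comes with each control period).
- bot.capture(name): name is "side" or "top"; returns the picture (400x640x3 uint8, blue, green, red); there is no depth.
- bot.camera_model(name): a dict with "intrinsics" (3x3 intrinsics, pixels), "R" (3x3) and "t" (3): a world point X has camera coordinates R X + t. Camera axes: x right, y down, z forward; pixel columns grow to the right and rows downward; lengths in m; the calibration is good to about 2 mm. A picture is of the moment at which its call begins. camera_model takes no time and is no camera call.
- bot.hand_in(): hands the job in; it is judged then, once.
The state is a dict: "time_s": time; "joint_positions": joint angles; "qvel": joint speeds; "tau": joint torques, N m; "position": TCP position; "tcp_rot": TCP orientation; "force": force on the tool from outside, world axes, zero at the start; "moment": the same for the moment, N m; "opening": opening from 0.0 (shut) to 1.0 (fully open); "grasp_force": force on a finger pad.
Only numpy, scipy, OpenCV 4.12 (cv2) and the standard library are available. Lean on these libraries where they do the work, as an engineer would, in place of code of your own. Each camera call takes 0.05 s, during which the arm holds its last target. There are 200 camera calls.

## Working session

There is one attempt and no reset: what is moved stays moved. The work goes in short steps, Python scripts to look and compute and a tool call to move; the robot and the scene stay as the last step left them, time stands still between calls to the robot, and variables do not carry over. Pictures are saved under pics/ and viewed, at most 10 in all, crops included, and the job is handed in when it is done.

Besides the shell and the picture viewer there is one more tool, called after "Request:" by a JSON object that holds its "fn" and its "kwargs". apply_moves: Moves the arm, as the interface text tells. Its arguments: {"type":"object","properties":{"steps":{"type":"array","items":{"type":"array","items":{"type":"array","items":{"type":"number"}}}}},"required":["steps"]}

```bash
mkdir -p pics; python3 - <<'E'
from rig import bot
import cv2
for n in("top","side"):
    cv2.imwrite(f"pics/{n}0.png",bot.capture(n)); m=bot.camera_model(n); print(n,m)
print(bot.read_state())
E
```

```text
top {'intrinsics': array([[456.58499317,   0.        , 325.62318832],
       [  0.        , 456.58499317, 199.84720445],
       [  0.        ,   0.        ,   1.        ]]), 'R': array([[-0.01290178, -0.99983622, -0.01269194],
       [-0.99619576,  0.01394675, -0.08602033],
       [ 0.08618325,  0.01153384, -0.99621254]]), 't': array([0.11576049, 0.60901054, 1.12438901])}
side {'intrinsics': array([[362.95972916,   0.        , 319.04488033],
       [  0.        , 362.95972916, 194.79124052],
       [  0.        ,   0.        ,   1.        ]]), 'R': array([[-0.98795133, -0.15476163, -0.00100765],
       [-0.07254037,  0.46880744, -0.88031669],
       [ 0.13671165, -0.86963695, -0.4743854 ]]), 't': array([0.62759994, 0.12404117, 0.93466904])}
{'time_s': 0.1, 'joint_positions': array([ 5.48600266e+01,  3.02721072e+01,  8.21481870e+01, -1.35253627e-03,
        6.76910487e+01, -1.02278641e+01]), 'qvel': array([-0.08922771, -0.05777054, -0.15152474, -0.02168711, -0.01881435,
       -0.07407064]), 'tau': array([ 2.65312201e-04, -4.40985811e+01, -1.77150321e+01,  6.34965277e-02,
        5.34286292e-02, -5.58711690e-05]), 'position': array([0.26287889, 0.56632382, 0.23269068]), 'tcp_rot': array([[-9.06958614e-01,  4.21218305e-01, -1.10065786e-03],
       [ 4.21219618e-01,  9.06957258e-01, -1.60170090e-03],
       [ 3.23583895e-04, -1.91629511e-03, -9.99998112e-01]]), 'force': array([-0.14923463, -0.77220209,  0.01499776]), 'moment': array([-0.0029304 , -0.01384245, -0.03027218]), 'grasp_force': 0.0, 'opening': 1.0001927582064902}
```

View pics/top0.png

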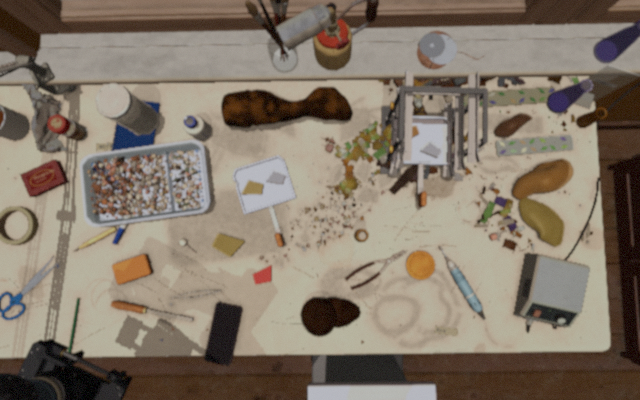

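View pics/side0.png

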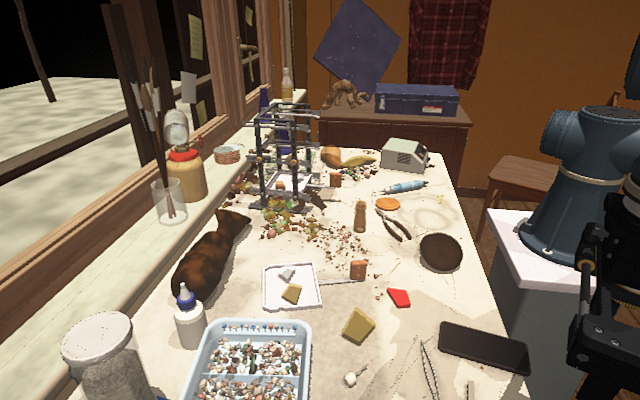

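The two candidates for olive glass are the small piece on the tray (top 253,188) and a larger one on the bench (228,243). Red glass lies at (263,275). The tray with its grip at (279,240) is free on the bench, and a second tray, grip at (422,199), is already in the rack. The bottle neck is at (361,236). By the description I want the bench tray with the small olive piece. Checking that in one enlarged crop.

```bash
python3 - <<'E'
import cv2,numpy as np
t=cv2.imread("pics/top0.png")
a=cv2.resize(t[145:255,225:305],None,fx=5,fy=5,interpolation=cv2.INTER_CUBIC)
b=cv2.resize(t[65:215,380:500],None,fx=550/150,fy=550/150,interpolation=cv2.INTER_CUBIC)[:550,:400]
cv2.imwrite("pics/c1.png",np.hstack([a,b]))
s=cv2.imread("pics/side0.png")
cv2.imwrite("pics/c2.png",cv2.resize(s[90:220,235:355],None,fx=4.6,fy=4.6,interpolation=cv2.INTER_CUBIC))
E
```

```text
(no output)
```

View pics/c1.png

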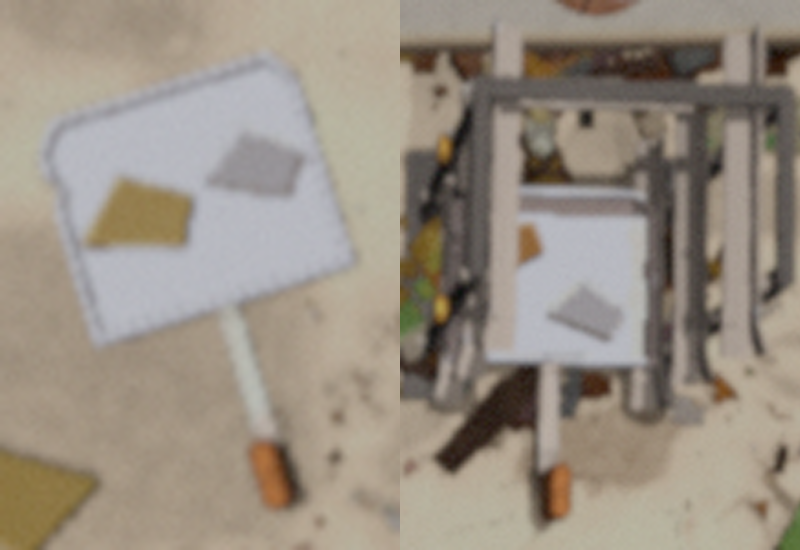

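View pics/c2.png

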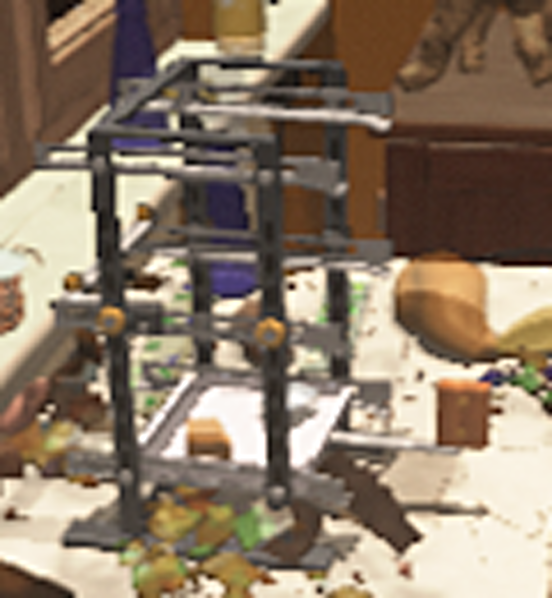

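The crop shows the bench tray with the small olive piece and the clear piece, its wooden grip at full-image (279,240). The rack's left front upright top is near side (294,121), and the middle runner's left front end is near side (310,164).

```bash
cat > h.py <<'E'
import numpy as np,cv2
from rig import bot
from scipy.optimize import minimize,least_squares
CM={n:bot.camera_model(n) for n in("top","side")}
def proj(n,X):
    m=CM[n]; c=np.atleast_2d(X)@m["R"].T+m["t"]; p=c@m["intrinsics"].T; return p[:,:2]/p[:,2:]
def back(n,uv,z):
    m=CM[n]; d=m["R"].T@np.linalg.inv(m["intrinsics"])@[*uv,1]; o=-m["R"].T@m["t"]; return o+d*(z-o[2])/d[2]
def place(p,P,z0=0):  # p=x,y,yaw(rad)
    c,s=np.cos(p[2]),np.sin(p[2]); P=np.asarray(P,float); return np.c_[p[0]+c*P[:,0]-s*P[:,1],p[1]+s*P[:,0]+c*P[:,1],z0+P[:,2]]
E
python3 - <<'E'
from h import *
t=cv2.imread("pics/top0.png").astype(float)
roi=t[145:235,225:305]; d=cv2.GaussianBlur(roi[...,0]-roi[...,2],(0,0),.7)
m=((d>-8)).astype(np.uint8); n,l,st,_=cv2.connectedComponentsWithStats(m); k=1+st[1:,4].argmax(); m=(l==k).astype(np.uint8)
c,_=cv2.findContours(m,cv2.RETR_EXTERNAL,cv2.CHAIN_APPROX_NONE); m[:]=0; cv2.drawContours(m,c,-1,1,-1); m=cv2.morphologyEx(m,cv2.MORPH_OPEN,np.ones((7,7),np.uint8))
print(m.sum(), cv2.minAreaRect(np.argwhere(m)[:,::-1].astype(np.float32)))
out=[[-.06,-.07],[.044,-.07],[.06,-.059],[.06,.059],[.044,.07],[-.06,.07]]
S=8; M=cv2.resize(m,None,fx=S,fy=S,interpolation=cv2.INTER_NEAREST)
def ren(p):
    uv=[]
    for z in(0,.011): uv.append(proj("top",place(p,[[*o,z] for o in out])))
    I=np.zeros_like(M)
    for u in uv: cv2.fillPoly(I,[np.round((u-[225,145]+.5)*S).astype(np.int32)],1)
    return I
def cost(p): return float((ren(p)!=M).sum())/S/S
g=back("top",(265,185),.01)
best=min((minimize(cost,[g[0],g[1],a],method="Nelder-Mead",options=dict(initial_simplex=[[g[0],g[1],a],[g[0]+.01,g[1],a],[g[0],g[1]+.01,a],[g[0],g[1],a+.1]])) for a in(.1,.3)),key=lambda r:r.fun)
print(best.x,best.fun)
# grip
h=cv2.cvtColor(cv2.imread("pics/top0.png"),cv2.COLOR_BGR2HSV)[225:255,265:295]
b=t[225:255,265:295]; mm=(b[...,2]-b[...,0]>70); ys,xs=np.nonzero(mm); print(mm.sum(),xs.mean()+265,ys.mean()+225)
print("grip",back("top",(xs.mean()+265,ys.mean()+225),.05), "from tray",place(best.x,[[-.15,0,.05]]), proj("top",place(best.x,[[-.15,0,.054]])))
s=cv2.imread("pics/side0.png")
cv2.imwrite("pics/c3.png",cv2.resize(s[98:172,235:325],None,fx=8,fy=8,interpolation=cv2.INTER_CUBIC))
E
```

```text
2486 ((37.97153091430664, 39.0088996887207), (46.7695198059082, 54.82294464111328), 72.6459732055664)
[0.65624003 0.26874309 0.28749529] 73.796875
58 278.5 239.5
grip [0.51240363 0.22428142 0.05      ] from tray [[0.51239647 0.22621041 0.05      ]] [[277.52404241 239.51395445]]
```

View pics/c3.png

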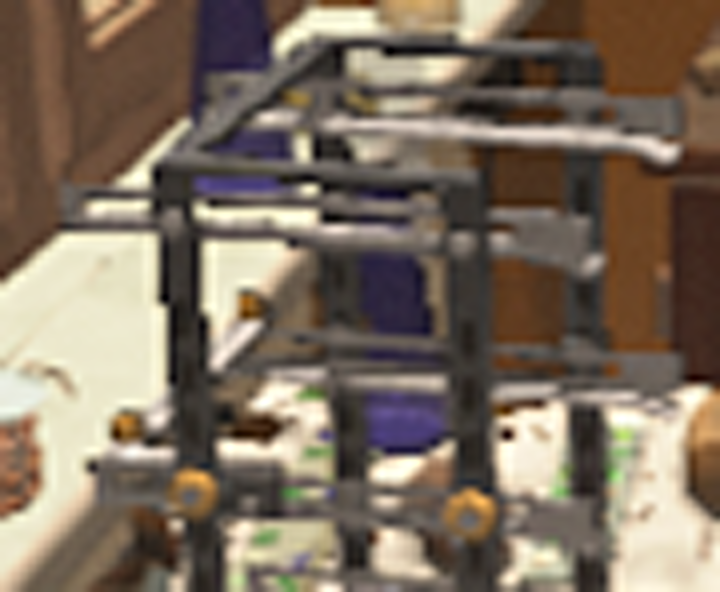

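The enlarged side view shows upright tops at crop (175,165), (468,180), (335,45) and (583,50). The middle runner fronts are at (600,500–550) on the left and (680,355–400) on the right, and the tops of the runner fronts at (590,215–265) and (682,100–150). I'll fit the rack to these points and overlay the result.

```bash
cat > rack.py <<'E'
from h import *
S=lambda x,y:(235+x/8-.44,98+y/8-.44)
T=lambda x,y:(380+(x-400)/3.667-.36,65+y/3.667-.36)
# name, cam, pixel, kind, local(x,y,z): kind r rack, t top runner (x rel runners, z abs), m middle (z rel ledge)
O=[("side",S(175,165),"r",(.055,.083,.277)),("side",S(468,180),"r",(-.045,.083,.277)),("side",S(335,45),"r",(.055,-.083,.277)),("side",S(583,50),"r",(-.045,-.083,.277)),
("side",S(593,215),"t",(-.085,.0775,.264)),("side",S(682,100),"t",(-.085,-.0775,.264)),
("side",S(600,500),"m",(-.085,.0775,.014)),("side",S(680,356),"m",(-.085,-.0775,.014)),
("side",S(68,188),"t",(.1,.0735,.264)),("side",S(98,460),"m",(.1,.0735,.014)),
("top",T(480,92),"r",(.055,.083,.279)),("top",T(788,95),"r",(.055,-.083,.279)),
("top",T(520,357),"t",(-.075,.057,.247)),("top",T(725,350),"t",(-.075,-.057,.247)),]
def loc(p,k,L):
    x,y,z=L
    if k!="r": x+=p[3]
    if k=="m": z+=p[4]
    return place(p[:3],[[x,y,z]])
def res(p): return np.concatenate([(proj(c,loc(p,k,L))[0]-uv) for c,uv,k,L in O])
g=back("top",(442,115),.28)
r=least_squares(res,[g[0],g[1],0,0,.14],loss="soft_l1",x_scale=[.01,.01,.05,.01,.01])
P=r.x
if __name__=="__main__":
    print(P,np.degrees(P[2])); print(np.round(res(P).reshape(-1,2),1).tolist())
    ims={"side":cv2.imread("pics/side0.png"),"top":cv2.imread("pics/top0.png")}
    win={"side":(239,100,50*2-14,74*2),"top":(392,72,105,100)}; f=4.5; outs=[]
    for n in("side","top"):
        x0,y0,w,h=win[n]; w=88 if n=="side" else 105; h=128
        if n=="top": h=128
        I=cv2.resize(ims[n][y0:y0+h,x0:x0+w],None,fx=f,fy=f,interpolation=cv2.INTER_CUBIC)
        def line(k,a,b,col):
            q=[tuple(np.round((proj(n,loc(P,k,v))[0]-[x0,y0]+.5)*f).astype(int).tolist()) for v in(a,b)]
            cv2.line(I,*q,col,1)
        for s in(1,-1):
            for x in(.055,-.045): line("r",(x,.083*s,0),(x,.083*s,.279),(0,0,255))
            for k,z in(("m",0),("t",.25)):
                line(k,(-.068,.057*s,z),(.1,.057*s,z),(0,255,0)); line(k,(-.068,.0715*s,z+.014),(.1,.0715*s,z+.014),(255,255,0)); line(k,(-.085,.0765*s,z+.014),(-.068,.0715*s,z+.014),(255,255,0)); line(k,(-.085,.0765*s,z+.014),(-.085,.0765*s,z-.005),(255,0,255))
        outs.append(I)
    cv2.imwrite("pics/ov1.png",np.hstack(outs)); print(np.hstack(outs).shape)
E
python3 rack.py
```

```text
[ 0.75127612 -0.13267143 -0.03421057 -0.00132819  0.15063626] -1.960121529606706
[[0.5, -0.1], [0.6, 0.1], [-1.1, -0.6], [0.1, 0.3], [1.1, 0.8], [0.9, -0.5], [0.7, 0.4], [1.1, -0.7], [0.0, -0.1], [-0.2, 0.1], [0.7, -0.4], [-0.2, 0.1], [-0.4, -4.9], [-0.4, -1.9]]
(576, 868, 3)
```

View pics/ov1.png

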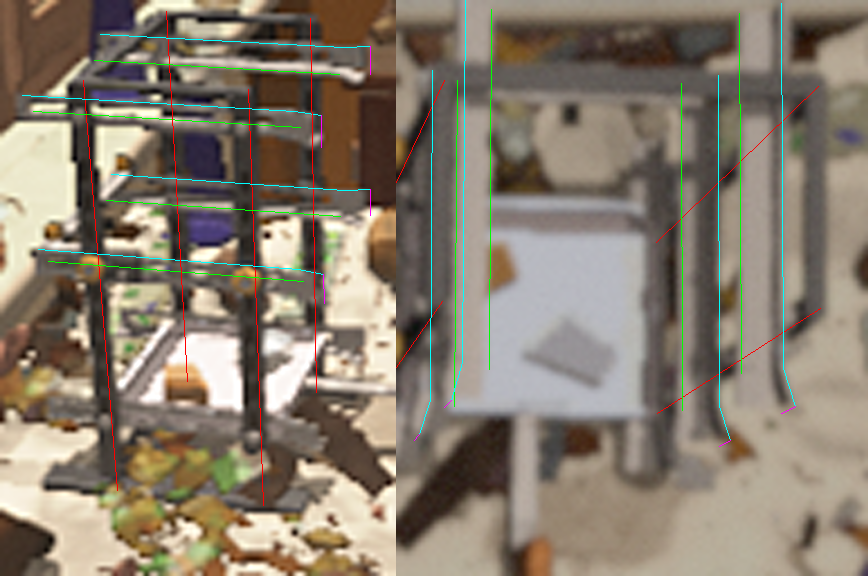

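The fit is good, with residuals under about 1 px on the frame and runner points I trust. Rack yaw is -2.0°, the runners' origin is near (0.750,-0.133), and ledge height is about 0.151. Next I work out the approach to the grip.

```bash
cat >> h.py <<'E'
from scipy.spatial.transform import Rotation as Ro
def go(pos,yaw,cur=None):
    """shift cm, rotvec deg to tool-down pose at pos, tool y at heading yaw deg"""
    s=bot.read_state(); p=s["position"] if cur is None else np.array(cur); R=s["tcp_rot"]
    y=np.r_[np.cos(np.radians(yaw)),np.sin(np.radians(yaw)),0]; z=np.r_[0,0,-1.]; G=np.c_[np.cross(y,z),y,z]
    return np.round(R.T@(np.array(pos)-p)*100,2),np.round(Ro.from_matrix(R.T@G).as_rotvec(degrees=True),2)
E
python3 - <<'E'
from h import *
print(go((.5076,.2236,.12),106.47,(.263,.567,.234)))
print(back("top",(361,236),.086))
E
```

```text
(array([-36.65, -20.82,  11.43]), array([ -0.1 ,  -0.06, -41.38]))
[0.51811498 0.02402609 0.086     ]
```

Request:
{"fn": "apply_moves", "kwargs": {"steps": [[[-18.3,-10.4,5.7,0,0,-20.7,0.5],[-36.65,-20.8,11.4,0,0,-41.4,0],[-36.65,-20.8,11.4,0,0,-41.4,0],[-36.65,-20.8,11.4,0,0,-41.4,0],[-36.65,-20.8,11.4,0,0,-41.4,0],[-36.65,-20.8,11.4,0,0,-41.4,0],[-36.65,-20.8,11.4,0,0,-41.4,0],[-36.65,-20.8,11.4,0,0,-41.4,0],[-36.65,-20.8,11.4,0,0,-41.4,0],[-36.65,-20.8,11.4,0,0,-41.4,0],[-36.65,-20.8,11.4,0,0,-41.4,0]]]}}

```text
time_s: 1.48
position: [0.5071, 0.2253, 0.12]
tcp_rot: [[-0.958, -0.286, 0.0], [-0.286, 0.958, 0.0], [-0.0, 0.0, -1.0]]
force: [0.2, -0.3, 0.1]
opening: 0.496
grasp_force: 0.0
```

```bash
python3 - <<'E'
from h import *
s=bot.read_state(); print(s["time_s"],s["position"],s["opening"],s["force"])
print(go((.5076,.2236,.024),106.47),go((.5124,.225,.024),106.47))
t=bot.capture("top");q=bot.capture("side")
a=cv2.resize(t[150:260,225:325],None,fx=4,fy=4,interpolation=cv2.INTER_CUBIC)
b=cv2.resize(q[220:330,260:380],None,fx=3.2,fy=4,interpolation=cv2.INTER_CUBIC)
b=cv2.resize(q[220:320,300:390],None,fx=4.4,fy=4.4,interpolation=cv2.INTER_CUBIC)
cv2.imwrite("pics/g1.png",np.hstack([a,b]))
E
```

```text
1.475 [0.50705254 0.22529729 0.12000873] 0.49581624069306746 [ 0.22626909 -0.32112761  0.14048304]
(array([-0.  , -0.18,  9.6 ]), array([0.01, 0.01, 0.16])) (array([-0.5 , -0.18,  9.6 ]), array([0.01, 0.01, 0.16]))
```

View pics/g1.png

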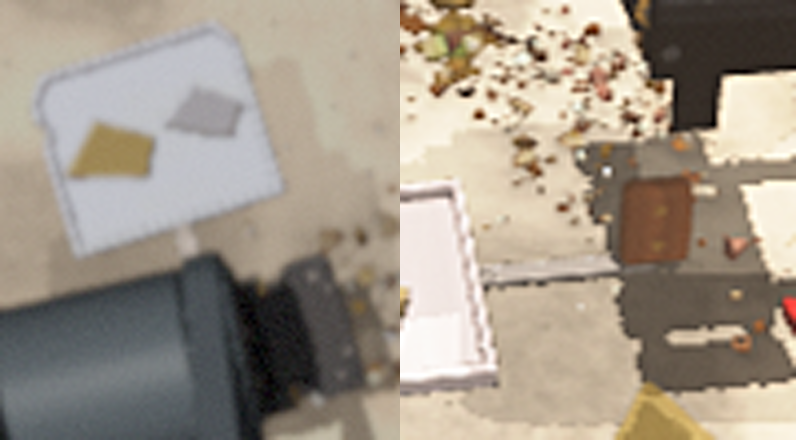

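The view shows the opened fingers straddling the grip, which is at side (358,270). The tray and both pieces are untouched. Descending and closing.

Request:
{"fn": "apply_moves", "kwargs": {"steps": [[[0,-0.15,3,0,0,0,0],[0,-0.15,6,0,0,0,0],[0,-0.15,8,0,0,0,0],[0,-0.15,9.2,0,0,0,0],[0,-0.15,9.6,0,0,0,0],[0,-0.15,9.6,0,0,0,0],[0,-0.15,9.6,0,0,0,-0.4],[0,-0.15,9.6,0,0,0,-0.6],[0,-0.15,9.6,0,0,0,-0.7],[0,-0.15,9.6,0,0,0,-0.8],[0,-0.15,9.6,0,0,0,-1],[0,-0.15,9.6,0,0,0,-1],[0,-0.15,9.6,0,0,0,-1]]]}}

```text
time_s: 3.2
position: [0.5085, 0.2224, 0.0237]
tcp_rot: [[-0.959, -0.284, 0.0], [-0.284, 0.959, 0.0], [-0.0, -0.0, -1.0]]
force: [-0.5, 0.2, 2.8]
opening: 0.162
grasp_force: 30.0
```

```bash
python3 - <<'E'
from h import *
s=bot.read_state(); print(s["time_s"],s["position"],s["opening"]*87,s["grasp_force"],s["force"],s["moment"])
E
```

```text
3.2 [0.50850332 0.22243663 0.02368116] 14.057614517533011 29.99322323128581 [-0.5492533   0.16293687  2.8193618 ] [ 0.18011712 -0.00080727  0.09602519]
```

Request:
{"fn": "apply_moves", "kwargs": {"steps": [[[0,0,-0.2,0,0,0,-1],[0,0,-0.5,0,0,0,-1],[0,0,-1,0,0,0,-1],[0,0,-1.8,0,0,0,-1],[0,0,-2.8,0,0,0,-1],[0,0,-4,0,0,0,-1],[0,0,-5.3,0,0,0,-1],[0,0,-6.7,0,0,0,-1],[0,0,-8.1,0,0,0,-1],[0,0,-9.5,0,0,0,-1],[0,0,-10.9,0,0,0,-1],[0,0,-12.2,0,0,0,-1],[0,0,-13.4,0,0,0,-1],[0,0,-14.5,0,0,0,-1],[0,0,-15.4,0,0,0,-1],[0,0,-16,0,0,0,-1],[0,0,-16.3,0,0,0,-1],[0,0,-16.5,0,0,0,-1],[0,0,-16.5,0,0,0,-1]]]}}

```text
time_s: 5.58
position: [0.5084, 0.2224, 0.1884]
tcp_rot: [[-0.959, -0.284, -0.0], [-0.284, 0.959, -0.0], [0.0, 0.0, -1.0]]
force: [0.3, 0.3, -2.6]
opening: 0.159
grasp_force: 30.0
```

```bash
python3 - <<'E'
from h import *
s=bot.read_state(); print(s["time_s"],s["position"],s["opening"]*87,s["force"],s["moment"])
t=bot.capture("top");q=bot.capture("side")
cv2.imwrite("pics/t2.png",t);cv2.imwrite("pics/s2.png",q)
a=cv2.resize(t[110:230,195:305],None,fx=3.6,fy=3.6,interpolation=cv2.INTER_CUBIC)
b=cv2.resize(q[160:280,250:360],None,fx=3.6,fy=3.6,interpolation=cv2.INTER_CUBIC)
cv2.imwrite("pics/g2.png",np.hstack([a,b]))
E
```

```text
5.575 [0.50836582 0.22237728 0.1884233 ] 13.876100211162733 [ 0.32488586  0.33036737 -2.57965157] [0.02336252 0.29164242 0.00394058]
```

View pics/g2.png

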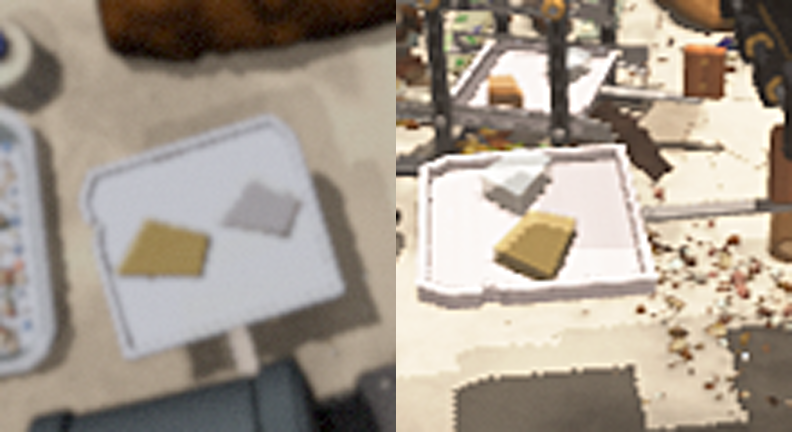

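Lifted: both pieces lie on the tray and it looks close to level. I'll fit its pose in the hand (pitch and offset) from the corners in this crop.

```bash
python3 - <<'E'
from h import *
T=lambda x,y:(195+x/3.6-.36,110+y/3.6-.36)
S=lambda x,y:(250+(x-396)/3.6-.36,160+y/3.6-.36)
O=[("top",T(132,356),(-.06,.07)),("top",T(344,291),(-.06,-.07)),("top",T(273,117),(.06,-.059)),("top",T(298,141),(.044,-.07)),("top",T(86,182),(.06,.059)),("top",T(81,205),(.044,.07)),
("side",S(656,270),(-.06,.07)),("side",S(623,146),(-.06,-.07)),("side",S(428,163),(.06,-.059)),("side",S(418,284),(.06,.059))]
def pts(p):
    R=Ro.from_euler("ZYX",p[3:6]).as_matrix()
    return lambda L:R@np.array([*L,.011])+p[:3]
def res(p):
    f=pts(p); return np.concatenate([proj(c,f(L))[0]-uv for c,uv,L in O])
r=least_squares(res,[.652,.265,.165,.288,0,0],loss="soft_l1",x_scale=[.01,.01,.01,.1,.1,.1]);print(r.x[:3],np.degrees(r.x[3:]));print(np.round(res(r.x).reshape(-1,2),1).tolist())
s=bot.read_state()
y=s["tcp_rot"][:,1]; x=-s["tcp_rot"][:,0]
print("yaw tool",np.degrees(np.arctan2(x[1],x[0])), "tray rel tcp:",(r.x[:3]-s["position"])@x,(r.x[:3]-s["position"])@y,r.x[2]-s["position"][2])
E
```

```text
[0.65501372 0.26624974 0.16475179] [16.94360293  1.03573278  1.48583213]
[[-1.3, 1.7], [0.9, 0.6], [-0.0, -0.5], [-0.1, -1.9], [1.0, -2.8], [-0.4, -1.0], [1.6, 0.5], [1.0, -0.6], [-1.4, 2.0], [0.6, -0.3]]
yaw tool 16.48419797809932 tray rel tcp: 0.1532047552733304 0.0005054727601194859 -0.023519314551031817
```

```bash
python3 - <<'E'
from h import *
d,r=go((.4321,-.1217,.183),88.04); print(d,r)
for k in range(1,19):
    f=k/18; f=f*f*(3-2*f); print([*np.round(d*f,1).tolist(),0,0,round(r[2]*f,1),-1],end=", ")
E
```

```text
[ 17.06 -30.82   0.54] [-0.   -0.04 18.44]
[0.2, -0.3, 0.0, 0, 0, np.float64(0.2), -1], [0.6, -1.1, 0.0, 0, 0, np.float64(0.6), -1], [1.3, -2.3, 0.0, 0, 0, np.float64(1.4), -1], [2.2, -3.9, 0.1, 0, 0, np.float64(2.3), -1], [3.2, -5.8, 0.1, 0, 0, np.float64(3.5), -1], [4.4, -8.0, 0.1, 0, 0, np.float64(4.8), -1], [5.7, -10.4, 0.2, 0, 0, np.float64(6.2), -1], [7.1, -12.9, 0.2, 0, 0, np.float64(7.7), -1], [8.5, -15.4, 0.3, 0, 0, np.float64(9.2), -1], [9.9, -18.0, 0.3, 0, 0, np.float64(10.8), -1], [11.3, -20.5, 0.4, 0, 0, np.float64(12.2), -1], [12.6, -22.8, 0.4, 0, 0, np.float64(13.7), -1], [13.8, -25.0, 0.4, 0, 0, np.float64(15.0), -1], [14.9, -26.9, 0.5, 0, 0, np.float64(16.1), -1], [15.8, -28.5, 0.5, 0, 0, np.float64(17.1), -1], [16.5, -29.8, 0.5, 0, 0, np.float64(17.8), -1], [16.9, -30.5, 0.5, 0, 0, np.float64(18.3), -1], [17.1, -30.8, 0.5, 0, 0, np.float64(18.4), -1],
```

Request:
{"fn": "apply_moves", "kwargs": {"steps": [[[0.2,-0.3,0,0,0,0.2,-1],[0.6,-1.1,0,0,0,0.6,-1],[1.3,-2.3,0,0,0,1.4,-1],[2.2,-3.9,0.1,0,0,2.3,-1],[3.2,-5.8,0.1,0,0,3.5,-1],[4.4,-8,0.1,0,0,4.8,-1],[5.7,-10.4,0.2,0,0,6.2,-1],[7.1,-12.9,0.2,0,0,7.7,-1],[8.5,-15.4,0.3,0,0,9.2,-1],[9.9,-18,0.3,0,0,10.8,-1],[11.3,-20.5,0.4,0,0,12.2,-1],[12.6,-22.8,0.4,0,0,13.7,-1],[13.8,-25,0.4,0,0,15,-1],[14.9,-26.9,0.5,0,0,16.1,-1],[15.8,-28.5,0.5,0,0,17.1,-1],[16.5,-29.8,0.5,0,0,17.8,-1],[16.9,-30.5,0.5,0,0,18.3,-1],[17.1,-30.8,0.5,0,0,18.4,-1],[17.1,-30.8,0.5,0,0,18.4,-1]]]}}

```text
time_s: 8.05
position: [0.4318, -0.1214, 0.1835]
tcp_rot: [[-0.999, 0.033, -0.0], [0.033, 0.999, 0.0], [0.0, 0.0, -1.0]]
force: [0.5, 0.2, -2.1]
opening: 0.16
grasp_force: 30.0
```

```bash
python3 - <<'E'
from h import *
s=bot.read_state(); print(s["time_s"],s["position"],s["force"],s["moment"]); print(go((.4321,-.1217,.1815),88.04))
t=bot.capture("top");q=bot.capture("side")
cv2.imwrite("pics/t3.png",t);cv2.imwrite("pics/s3.png",q)
a=cv2.resize(t[80:240,380:485],None,fx=3.7,fy=3.7,interpolation=cv2.INTER_CUBIC)
b=cv2.resize(q[110:270,265:372],None,fx=3.7,fy=3.7,interpolation=cv2.INTER_CUBIC)
cv2.imwrite("pics/g3.png",np.hstack([a,b])); print(a.shape)
E
```

```text
8.05 [ 0.43176782 -0.12137616  0.18353337] [ 0.53708384  0.20507649 -2.14845279] [0.1566295  0.27576268 0.06736882]
(array([-0.03, -0.03,  0.2 ]), array([ 0.01, -0.01,  0.05]))
(592, 388, 3)
```

View pics/g3.png

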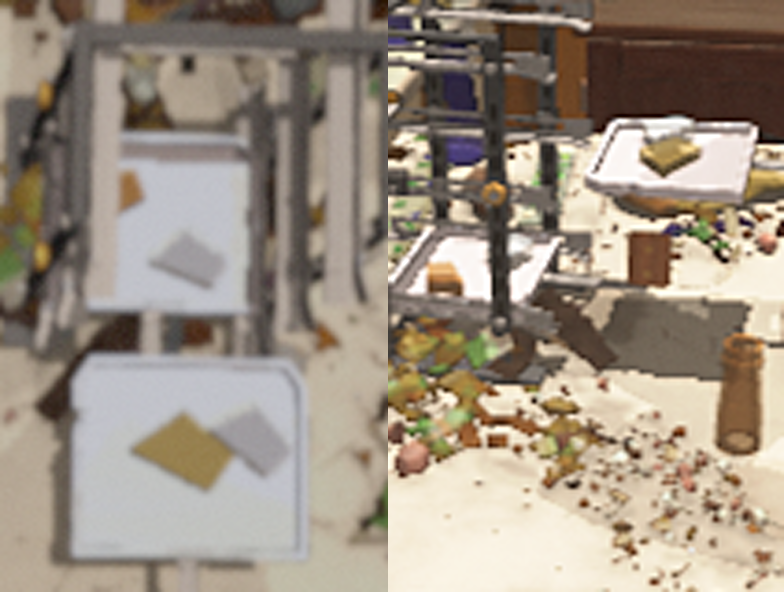

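The tray stands level in front of the middle runners. Its edges are at top-crop x 70 and 305, both pieces are on it (now touching), and the bottle neck is upright. Checking the lateral alignment numerically before entry.

```bash
python3 - <<'E'
from rack import *
t=cv2.imread("pics/t3.png").astype(float)
s=bot.read_state(); x=-s["tcp_rot"][:,0]; y=s["tcp_rot"][:,1]
c=s["position"]+.1532*x+.0005*y-np.r_[0,0,.0235]
R=np.array([np.cos(P[2]),np.sin(P[2]),0]); L=np.array([-R[1],R[0],0]); ro=place(P[:3],[[P[3],0,P[4]]])[0]
print("tray in runners",(c-ro)@R,(c-ro)@L,c[2]-ro[2],"yaw",np.degrees(np.arctan2(x[1],x[0])-P[2]))
g=t.mean(2)
for xx in(-.05,-.02,.0,.02):   # compare edges
    for sy in(1,-1):
        u=proj("top",[c+xx*x+.07*sy*y+np.r_[0,0,.011]])[0]; r=int(round(u[1])); w=slice(int(u[0])-7,int(u[0])+9)
        print(xx,sy,np.round(u,1),w.start,(t[r-1:r+2,w,0]-t[r-1:r+2,w,2]).mean(0).round().astype(int),g[r-1:r+2,w].mean(0).round().astype(int))
for sx in(-.067,-.03): # right runner profile in top0
    for v in((sx,-.057,0),(sx,-.0715,.0),(sx,-.0715,.014)): print(v,proj("top",loc(P,"m",v))[0].round(1))
    r=int(proj("top",loc(P,"m",v))[0][1]); print(r,cv2.imread("pics/top0.png").mean(2)[r,446:470].round())
E
```

```text
tray in runners -0.16511595790207387 0.001437880290130744 0.009372539984939976 yaw 0.0845429374808161
-0.05 1 [399.  226.5] 391 [-36 -35 -33 -28 -24 -23 -21 -15  -5  -1   0   2   3   3   3   3] [165 160 144 114  96  94  96 112 150 180 187 189 191 191 190 190]
-0.05 -1 [463.2 227.7] 456 [ -3  -1   0   2   4   6   4  -9 -22 -25 -25 -26 -25 -28 -29 -29] [184 184 184 177 170 182 186 172 175 181 182 182 181 181 180 179]
-0.02 1 [399.1 212.8] 392 [-33 -33 -28 -23 -22 -21 -17  -7  -3  -2   1   3   3   2   3   3] [167 156 129 101  95  93 104 141 174 184 189 194 195 194 195 194]
-0.02 -1 [463.1 214. ] 456 [  8   8   8   8   8   7   4 -10 -22 -24 -24 -25 -25 -26 -27 -28] [196 196 195 184 164 179 188 183 180 182 183 182 182 182 182 178]
0.0 1 [399.1 203.7] 392 [-32 -33 -26 -24 -23 -21 -16  -3   5   6   6   7   6   3   2   1] [164 149 122 101  94  92 101 138 175 186 192 195 194 195 194 194]
0.0 -1 [463.  204.9] 456 [  3   6   8   8   8   8   4 -10 -23 -26 -26 -29 -30 -31 -29 -28] [184 190 193 183 165 179 187 181 178 179 177 176 175 176 176 178]
0.02 1 [399.2 194.7] 392 [-31 -30 -28 -23 -21 -23 -19  -5   2   5   7   8   9   8   9   8] [147 138 111  87  84  86  89 118 161 180 188 193 196 196 196 197]
0.02 -1 [463.  195.8] 455 [  4   4   6   7   5   5   8   5 -10 -25 -28 -27 -28 -26 -26 -27] [184 189 192 193 182 165 178 185 174 172 178 181 181 181 182 180]
(-0.067, -0.057, 0) [455.1 162.2]
(-0.067, -0.0715, 0.0) [461.6 162.3]
(-0.067, -0.0715, 0.014) [463.3 161.3]
161 [142. 104.  95.  93.  73.  69.  70.  73. 106. 146. 159. 148. 124.  98.
  90.  72.  70. 115. 154. 170. 163. 153. 152. 158.]
(-0.03, -0.057, 0) [455.1 146. ]
(-0.03, -0.0715, 0.0) [461.5 146.2]
(-0.03, -0.0715, 0.014) [463.3 144.9]
144 [168. 131. 102.  92.  79.  74.  83.  92. 107. 133. 142. 133. 103.  82.
  71.  64.  75. 107. 143. 160. 159. 147. 141. 152.]
```

Observed tray edges (399, 463) match the prediction, so the tray is centred to about 1 mm. Entering slowly, 5 mm above the ledges.

Request:
{"fn": "apply_moves", "kwargs": {"steps": [[[0,0,0.2,0,0,0,-1],[-0.2,0,0.4,0,0,0,-1],[-0.5,0,0.4,0,0,0,-1],[-0.9,0,0.4,0,0,0,-1],[-1.3,0,0.4,0,0,0,-1],[-1.7,0,0.4,0,0,0,-1],[-2.1,0,0.4,0,0,0,-1],[-2.5,0,0.4,0,0,0,-1],[-2.9,0,0.4,0,0,0,-1],[-3.3,0,0.4,0,0,0,-1],[-3.7,0,0.4,0,0,0,-1],[-4.1,0,0.4,0,0,0,-1],[-4.5,0,0.4,0,0,0,-1],[-4.8,0,0.4,0,0,0,-1],[-5,0,0.4,0,0,0,-1],[-5,0,0.4,0,0,0,-1]]]}}

```text
time_s: 10.15
position: [0.4819, -0.1232, 0.1795]
tcp_rot: [[-0.999, 0.033, -0.0], [0.033, 0.999, -0.0], [0.0, -0.0, -1.0]]
force: [-0.2, -0.5, -1.7]
opening: 0.156
grasp_force: 30.0
```

```bash
python3 - <<'E'
from rack import *
s=bot.read_state(); print(s["time_s"],s["position"],s["force"],s["moment"])
t=bot.capture("top");q=bot.capture("side")
cv2.imwrite("pics/t4.png",t);cv2.imwrite("pics/s4.png",q)
a=cv2.resize(t[120:215,385:485],None,fx=4,fy=5,interpolation=cv2.INTER_CUBIC)
b=cv2.resize(q[120:215,265:365],None,fx=4,fy=5,interpolation=cv2.INTER_CUBIC)
cv2.imwrite("pics/g4.png",np.hstack([a,b]))
E
```

```text
10.15 [ 0.48194147 -0.12317514  0.17952834] [-0.17355553 -0.53649956 -1.6825519 ] [0.04850214 0.25498485 0.0194221 ]
```

View pics/g4.png

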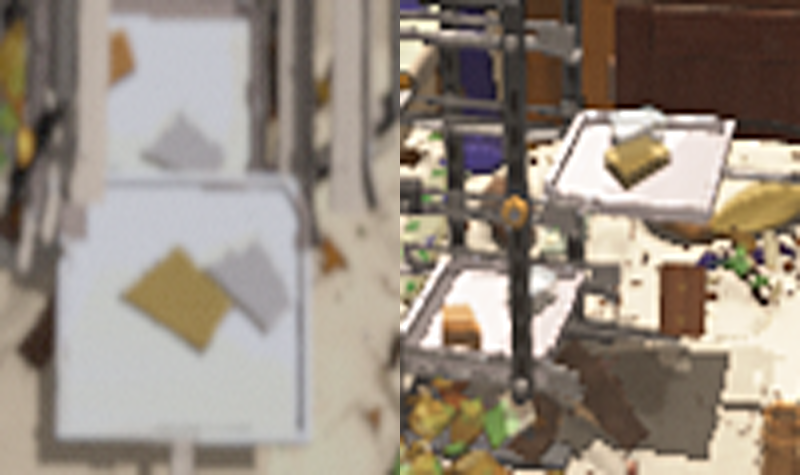

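```bash
python3 - <<'E'
from rack import *
s=bot.read_state(); x=-s["tcp_rot"][:,0]; y=s["tcp_rot"][:,1]
c=s["position"]+.1532*x+.0005*y-np.r_[0,0,.0235]
R=np.array([np.cos(P[2]),np.sin(P[2]),0]); L=np.array([-R[1],R[0],0]); ro=place(P[:3],[[P[3],0,P[4]]])[0]
print("tray in runners",(c-ro)@R,(c-ro)@L,c[2]-ro[2])
a=cv2.imread("pics/side0.png").mean(2);b=cv2.imread("pics/s4.png").mean(2)
for xx in(.04,.03,.02): print("tray L edge bottom/top",proj("side",[c+xx*x+.07*y])[0].round(1),proj("side",[c+xx*x+.07*y+np.r_[0,0,.011]])[0].round(1))
for xx in(-.085,-.075,-.068): print("flange top/bot",xx,proj("side",loc(P,"m",(xx,.0725+(-.068-xx)*.3,.014)))[0].round(1),proj("side",loc(P,"m",(xx,.0725+(-.068-xx)*.3,-.004)))[0].round(1))
for u in(302,304,306,308,310,312): print(u,"before",a[152:176,u].round().astype(int),"\n   after",b[152:176,u].round().astype(int))
E
```

```text
tray in runners -0.11522137969307542 0.0010152292107914861 0.005315718746269654
tray L edge bottom/top [307.3 162.3] [307.3 158.6]
tray L edge bottom/top [310.9 162.5] [310.8 158.8]
tray L edge bottom/top [314.4 162.8] [314.4 159.1]
flange top/bot -0.085 [310.2 160.5] [310.3 166.6]
flange top/bot -0.075 [306.9 159.8] [307.  165.9]
flange top/bot -0.068 [304.6 159.4] [304.7 165.4]
302 before [178 225 236 234 229 224 221 237 153  96 103 103 103 123 174 235 195 186
 129 130 106 119 203 221] 
   after [174 234 250 255 185 158 122 130 108 100 103 102 101 127 175 235 194 187
 129 131 105 120 203 221]
304 before [234 234 224 218 210 195 187 164 151 114 101 101 100 109 162 216 203 199
 141 148 111 120 140 137] 
   after [243 235 142 145 205 223 158 122 144 115  99 101 100 110 162 214 203 200
 140 147 110 121 140 136]
306 before [ 73  85  89  93  85  71  87  71 120 111 101 101 103 105 108 120 124 122
  90 133 109 140 140 119] 
   after [145 225 253 252 250 254 238 152 155 120  98 101 101 102 106 120 122 122
  88 133 109 139 137 120]
308 before [ 33  35  49  58  52  40  39  34  85  97  96  96 100 104 122  89  48  39
  38  44  84 110 120 131] 
   after [253 249 248 247 247 252 226 144 151 113  88  89  96 101 119  90  48  37
  35  42  84 110 125 130]
310 before [ 83  88  76  76  69  55  80  82  72  75 102  87  96 106  95  88  77  61
  48  68  82  92 235 251] 
   after [249 250 247 246 247 251 249 178 134 146 155 101  82  90  90  86  76  59
  49  64  82  86 170 217]
312 before [167 196 153 167 173 192 196 194 187 177 156 185 202 187 196 173 210 226
 230 236 161 105 187 145] 
   after [246 247 247 246 247 248 255 223 168 159 126 181 205 188 196 174 208 225
 229 235 160 107 192 154]
```

The flange partly hides the tray's lower rim, so it is between the flanges and about 5 mm above the ledges, with no contact force. Advancing further, then lowering to feel for contact.

Request:
{"fn": "apply_moves", "kwargs": {"steps": [[[-0.3,0,0,0,0,0,-1],[-0.7,0,0,0,0,0,-1],[-1.1,0,0,0,0,0,-1],[-1.5,0,0,0,0,0,-1],[-1.9,0,0,0,0,0,-1],[-2.3,0,0,0,0,0,-1],[-2.7,0,0,0,0,0,-1],[-3.1,0,0,0,0,0,-1],[-3.5,0,0,0,0,0,-1],[-3.8,0,0,0,0,0,-1],[-4,0,0,0,0,0,-1],[-4,0,0,0,0,0,-1]]]}}

```text
time_s: 11.75
position: [0.5219, -0.1245, 0.1795]
tcp_rot: [[-0.999, 0.033, -0.0], [0.033, 0.999, -0.0], [0.0, -0.0, -1.0]]
force: [0.3, 0.0, -2.8]
opening: 0.157
grasp_force: 30.0
```

```bash
python3 - <<'E'
from h import *
s=bot.read_state(); print(s["time_s"],s["position"],s["force"],s["moment"])
E
```

```text
11.75 [ 0.52192765 -0.12450716  0.17954398] [ 0.27375183  0.03962124 -2.78578588] [ 0.09269259  0.30042304 -0.02865621]
```

Request:
{"fn": "apply_moves", "kwargs": {"steps": [[[0,0,0.1,0,0,0,-1],[0,0,0.15,0,0,0,-1],[0,0,0.2,0,0,0,-1],[0,0,0.2,0,0,0,-1]]]}}

```text
time_s: 12.25
position: [0.5218, -0.1245, 0.1775]
tcp_rot: [[-0.999, 0.033, -0.0], [0.033, 0.999, 0.0], [0.0, 0.0, -1.0]]
force: [0.2, -0.2, -1.6]
opening: 0.154
grasp_force: 30.0
```

```bash
python3 - <<'E'
from h import *
s=bot.read_state(); print(s["time_s"],s["position"],s["force"],s["moment"])
E
```

```text
12.25 [ 0.52175254 -0.1244683   0.17748816] [ 0.20961109 -0.15325075 -1.64231833] [-0.00520098  0.21985604  0.01417522]
```

Request:
{"fn": "apply_moves", "kwargs": {"steps": [[[0,0,0.05,0,0,0,-1],[0,0,0.1,0,0,0,-1],[0,0,0.1,0,0,0,-1]]]}}

```text
time_s: 12.62
position: [0.5218, -0.1245, 0.1765]
tcp_rot: [[-0.999, 0.033, -0.0], [0.033, 0.999, 0.0], [0.0, 0.0, -1.0]]
force: [-0.4, 0.2, -1.5]
opening: 0.16
grasp_force: 30.0
```

```bash
python3 - <<'E'
from h import *
s=bot.read_state(); print(s["position"],s["force"],s["moment"])
E
```

```text
[ 0.52180032 -0.12447659  0.17651674] [-0.4338459   0.1755066  -1.54193474] [0.05011502 0.22735261 0.01409778]
```

Request:
{"fn": "apply_moves", "kwargs": {"steps": [[[0,0,0.05,0,0,0,-1],[0,0,0.1,0,0,0,-1],[0,0,0.1,0,0,0,-1]]]}}

```text
time_s: 13.0
position: [0.5218, -0.1245, 0.1755]
tcp_rot: [[-0.999, 0.033, -0.0], [0.033, 0.999, 0.0], [0.0, 0.0, -1.0]]
force: [-1.1, -0.3, -1.7]
opening: 0.157
grasp_force: 30.0
```

```bash
python3 - <<'E'
from h import *
s=bot.read_state(); print(s["position"],s["force"],s["moment"])
E
```

```text
[ 0.52176366 -0.12448053  0.1755003 ] [-1.054753   -0.25204907 -1.71140471] [-0.00980745  0.26130707  0.06340765]
```

Request:
{"fn": "apply_moves", "kwargs": {"steps": [[[0,0,0.05,0,0,0,-1],[0,0,0.1,0,0,0,-1],[0,0,0.1,0,0,0,-1]]]}}

```text
time_s: 13.38
position: [0.5218, -0.1245, 0.1745]
tcp_rot: [[-0.999, 0.033, -0.0], [0.033, 0.999, 0.0], [0.0, 0.0, -1.0]]
force: [0.4, 0.6, -1.9]
opening: 0.158
grasp_force: 30.0
```

```bash
python3 - <<'E'
from h import *
s=bot.read_state(); print(s["position"],s["force"],s["moment"])
E
```

```text
[ 0.52180073 -0.12448312  0.17450242] [ 0.38755825  0.64107639 -1.86700929] [0.03831301 0.30359818 0.01750521]
```

Request:
{"fn": "apply_moves", "kwargs": {"steps": [[[0,0,0.05,0,0,0,-1],[0,0,0.1,0,0,0,-1],[0,0,0.1,0,0,0,-1]]]}}

```text
time_s: 13.75
position: [0.5219, -0.1245, 0.1737]
tcp_rot: [[-0.999, 0.033, 0.0], [0.033, 0.999, -0.0], [-0.0, -0.0, -1.0]]
force: [-1.6, 0.1, -1.2]
opening: 0.158
grasp_force: 30.0
```

```bash
python3 - <<'E'
from h import *
s=bot.read_state(); print(s["position"],s["force"],s["moment"])
E
```

```text
[ 0.5218745  -0.12451245  0.17369991] [-1.59074973  0.08808626 -1.19421957] [ 0.02711923  0.13333547 -0.02222433]
```

Contact with the ledges came at TCP z≈0.1738, as predicted. Now pushing in while watching the force.

Request:
{"fn": "apply_moves", "kwargs": {"steps": [[[-0.3,0,0,0,0,0,-1],[-0.6,0,0,0,0,0,-1],[-0.9,0,0,0,0,0,-1],[-1.2,0,0,0,0,0,-1],[-1.5,0,0,0,0,0,-1],[-1.5,0,0,0,0,0,-1]]]}}

```text
time_s: 14.5
position: [0.5376, -0.1251, 0.1736]
tcp_rot: [[-0.999, 0.033, 0.001], [0.033, 0.999, -0.0], [-0.001, -0.0, -1.0]]
force: [0.2, 0.3, -1.7]
opening: 0.16
grasp_force: 30.0
```

```bash
python3 - <<'E'
from h import *
s=bot.read_state(); print(s["position"],s["force"],s["moment"])
E
```

```text
[ 0.53755334 -0.12511954  0.17358132] [ 0.20337196  0.2962839  -1.71039363] [ 0.04318565 -0.01438209  0.00643931]
```

Request:
{"fn": "apply_moves", "kwargs": {"steps": [[[-0.2,0,0,0,0,0,-1],[-0.4,0,0,0,0,0,-1],[-0.6,0,0,0,0,0,-1],[-0.7,0,0,0,0,0,-1],[-0.7,0,0,0,0,0,-1]]]}}

```text
time_s: 15.12
position: [0.544, -0.1253, 0.1736]
tcp_rot: [[-0.999, 0.033, 0.0], [0.033, 0.999, -0.0], [-0.0, -0.0, -1.0]]
force: [-0.4, 0.0, 0.6]
opening: 0.157
grasp_force: 30.0
```

```bash
python3 - <<'E'
from h import *
s=bot.read_state(); print(s["position"],s["force"],s["moment"])
E
```

```text
[ 0.54403873 -0.12527985  0.17355353] [-0.41484606  0.01903166  0.64615758] [-0.00983045  0.05289571  0.00237379]
```

Request:
{"fn": "apply_moves", "kwargs": {"steps": [[[-0.2,0,0,0,0,0,-1],[-0.4,0,0,0,0,0,-1],[-0.6,0,0,0,0,0,-1],[-0.6,0,0,0,0,0,-1]]]}}

```text
time_s: 15.62
position: [0.5503, -0.1255, 0.1735]
tcp_rot: [[-0.999, 0.033, 0.001], [0.033, 0.999, -0.0], [-0.001, -0.0, -1.0]]
force: [-0.7, 1.0, -1.5]
opening: 0.157
grasp_force: 30.0
```

Request:
{"fn": "apply_moves", "kwargs": {"steps": [[[-0.2,0,0,0,0,0,-1],[-0.4,0,0,0,0,0,-1],[-0.6,0,0,0,0,0,-1],[-0.6,0,0,0,0,0,-1]]]}}

```text
time_s: 16.12
position: [0.5563, -0.1257, 0.1736]
tcp_rot: [[-0.999, 0.033, 0.001], [0.033, 0.999, -0.0], [-0.001, -0.0, -1.0]]
force: [0.4, 0.8, -1.1]
opening: 0.159
grasp_force: 30.0
```

Request:
{"fn": "apply_moves", "kwargs": {"steps": [[[-0.2,0,0,0,0,0,-1],[-0.4,0,0,0,0,0,-1],[-0.6,0,0,0,0,0,-1],[-0.6,0,0,0,0,0,-1]]]}}

```text
time_s: 16.62
position: [0.5622, -0.1259, 0.1735]
tcp_rot: [[-0.999, 0.033, 0.001], [0.033, 0.999, -0.0], [-0.001, -0.0, -1.0]]
force: [-0.2, 0.4, 0.2]
opening: 0.159
grasp_force: 30.0
```

Request:
{"fn": "apply_moves", "kwargs": {"steps": [[[-0.2,0,0,0,0,0,-1],[-0.4,0,0,0,0,0,-1],[-0.5,0,0,0,0,0,-1],[-0.5,0,0,0,0,0,-1]]]}}

```text
time_s: 17.12
position: [0.5671, -0.126, 0.1735]
tcp_rot: [[-0.999, 0.033, 0.0], [0.033, 0.999, -0.0], [-0.0, -0.0, -1.0]]
force: [-0.1, -0.9, -0.6]
opening: 0.158
grasp_force: 30.0
```

Request:
{"fn": "apply_moves", "kwargs": {"steps": [[[-0.2,0,0,0,0,0,-1],[-0.4,0,0,0,0,0,-1],[-0.5,0,0,0,0,0,-1],[-0.5,0,0,0,0,0,-1]]]}}

```text
time_s: 17.62
position: [0.5721, -0.1262, 0.1735]
tcp_rot: [[-0.999, 0.033, 0.0], [0.033, 0.999, -0.0], [-0.0, -0.0, -1.0]]
force: [-1.6, -0.1, 0.0]
opening: 0.162
grasp_force: 30.0
```

Request:
{"fn": "apply_moves", "kwargs": {"steps": [[[-0.15,0,0,0,0,0,-1],[-0.3,0,0,0,0,0,-1],[-0.3,0,0,0,0,0,-1]]]}}

```text
time_s: 18.0
position: [0.5751, -0.1263, 0.1735]
tcp_rot: [[-0.999, 0.033, 0.0], [0.033, 0.999, -0.0], [-0.0, -0.0, -1.0]]
force: [0.5, 0.8, -0.5]
opening: 0.157
grasp_force: 30.0
```

Request:
{"fn": "apply_moves", "kwargs": {"steps": [[[-0.15,0,0,0,0,0,-1],[-0.3,0,0,0,0,0,-1],[-0.3,0,0,0,0,0,-1]]]}}

```text
time_s: 18.38
position: [0.5773, -0.1266, 0.1735]
tcp_rot: [[-0.999, 0.034, -0.001], [0.034, 0.999, -0.0], [0.001, -0.0, -1.0]]
force: [-4.8, -0.9, 1.3]
opening: 0.159
grasp_force: 30.0
```

Request:
{"fn": "apply_moves", "kwargs": {"steps": [[[-0.15,0,0,0,0,0,-1],[-0.3,0,0,0,0,0,-1],[-0.3,0,0,0,0,0,-1]]]}}

```text
time_s: 18.75
position: [0.5797, -0.1265, 0.1734]
tcp_rot: [[-0.999, 0.034, -0.002], [0.034, 0.999, 0.0], [0.002, 0.0, -1.0]]
force: [-6.5, -1.6, 1.6]
opening: 0.156
grasp_force: 30.0
```

Request:
{"fn": "apply_moves", "kwargs": {"steps": [[[-0.15,0,0,0,0,0,-1],[-0.3,0,0,0,0,0,-1],[-0.3,0,0,0,0,0,-1]]]}}

```text
time_s: 19.12
position: [0.5816, -0.1263, 0.1733]
tcp_rot: [[-0.999, 0.034, -0.005], [0.034, 0.999, 0.001], [0.005, 0.001, -1.0]]
force: [-8.0, -1.1, 3.2]
opening: 0.155
grasp_force: 30.0
```

Request:
{"fn": "apply_moves", "kwargs": {"steps": [[[-0.15,0,0,0,0,0,-1],[-0.3,0,0,0,0,0,-1],[-0.3,0,0,0,0,0,-1]]]}}

```text
time_s: 19.5
position: [0.5836, -0.1264, 0.173]
tcp_rot: [[-0.999, 0.034, -0.007], [0.034, 0.999, 0.001], [0.007, 0.001, -1.0]]
force: [-9.8, -1.1, 3.3]
opening: 0.155
grasp_force: 30.0
```

Request:
{"fn": "apply_moves", "kwargs": {"steps": [[[-0.15,0,0,0,0,0,-1],[-0.3,0,0,0,0,0,-1],[-0.3,0,0,0,0,0,-1]]]}}

```text
time_s: 19.88
position: [0.5857, -0.1264, 0.1728]
tcp_rot: [[-0.999, 0.034, -0.01], [0.034, 0.999, 0.001], [0.01, 0.001, -1.0]]
force: [-11.5, -2.1, 4.0]
opening: 0.158
grasp_force: 30.0
```

Request:
{"fn": "apply_moves", "kwargs": {"steps": [[[-0.15,0,0,0,0,0,-1],[-0.3,0,0,0,0,0,-1],[-0.3,0,0,0,0,0,-1]]]}}

```text
time_s: 20.25
position: [0.588, -0.1263, 0.1727]
tcp_rot: [[-0.999, 0.034, -0.011], [0.034, 0.999, 0.002], [0.011, 0.002, -1.0]]
force: [-12.1, -0.7, 4.1]
opening: 0.155
grasp_force: 30.0
```

Request:
{"fn": "apply_moves", "kwargs": {"steps": [[[-0.1,0,0,0,0,0,-1],[-0.2,0,0,0,0,0,-1],[-0.2,0,0,0,0,0,-1]]]}}

```text
time_s: 20.62
position: [0.5915, -0.1261, 0.1727]
tcp_rot: [[-0.999, 0.034, -0.008], [0.034, 0.999, 0.002], [0.008, 0.002, -1.0]]
force: [-8.4, -0.3, 2.2]
opening: 0.161
grasp_force: 30.0
```

Request:
{"fn": "apply_moves", "kwargs": {"steps": [[[-0.1,0,0,0,0,0,-1],[-0.2,0,0,0,0,0,-1],[-0.2,0,0,0,0,0,-1]]]}}

```text
time_s: 21.0
position: [0.5934, -0.1261, 0.1727]
tcp_rot: [[-0.999, 0.034, -0.008], [0.034, 0.999, 0.002], [0.008, 0.002, -1.0]]
force: [-8.0, 0.1, 2.4]
opening: 0.156
grasp_force: 30.1
```

Request:
{"fn": "apply_moves", "kwargs": {"steps": [[[-0.1,0,0,0,0,0,-1],[-0.2,0,0,0,0,0,-1],[-0.2,0,0,0,0,0,-1]]]}}

```text
time_s: 21.38
position: [0.5954, -0.1261, 0.1727]
tcp_rot: [[-0.999, 0.034, -0.008], [0.034, 0.999, 0.002], [0.008, 0.002, -1.0]]
force: [-8.9, 0.2, 2.5]
opening: 0.161
grasp_force: 30.1
```

Request:
{"fn": "apply_moves", "kwargs": {"steps": [[[-0.1,0,0,0,0,0,-1],[-0.2,0,0,0,0,0,-1],[-0.2,0,0,0,0,0,-1]]]}}

```text
time_s: 21.75
position: [0.5975, -0.1262, 0.1727]
tcp_rot: [[-0.999, 0.034, -0.008], [0.034, 0.999, 0.002], [0.008, 0.002, -1.0]]
force: [-8.5, -0.1, 2.2]
opening: 0.157
grasp_force: 30.1
```

Request:
{"fn": "apply_moves", "kwargs": {"steps": [[[-0.1,0,0,0,0,0,-1],[-0.2,0,0,0,0,0,-1],[-0.2,0,0,0,0,0,-1]]]}}

```text
time_s: 22.12
position: [0.5996, -0.1264, 0.1727]
tcp_rot: [[-0.999, 0.034, -0.008], [0.034, 0.999, 0.002], [0.008, 0.002, -1.0]]
force: [-7.3, 0.1, 2.9]
opening: 0.16
grasp_force: 30.1
```

Request:
{"fn": "apply_moves", "kwargs": {"steps": [[[-0.1,0,0,0,0,0,-1],[-0.2,0,0,0,0,0,-1],[-0.2,0,0,0,0,0,-1]]]}}

```text
time_s: 22.5
position: [0.6016, -0.1265, 0.1727]
tcp_rot: [[-0.999, 0.034, -0.008], [0.034, 0.999, 0.002], [0.008, 0.002, -1.0]]
force: [-7.6, -0.4, 2.4]
opening: 0.159
grasp_force: 30.0
```

Steady sliding along the plain side at about 8 N. From here 1 mm steps.

Request:
{"fn": "apply_moves", "kwargs": {"steps": [[[-0.1,0,0,0,0,0,-1],[-0.1,0,0,0,0,0,-1]]]}}

```text
time_s: 22.75
position: [0.6027, -0.1266, 0.1727]
tcp_rot: [[-0.999, 0.034, -0.008], [0.034, 0.999, 0.002], [0.008, 0.002, -1.0]]
force: [-7.9, -0.5, 2.1]
opening: 0.16
grasp_force: 30.0
```

Request:
{"fn": "apply_moves", "kwargs": {"steps": [[[-0.1,0,0,0,0,0,-1],[-0.1,0,0,0,0,0,-1]]]}}

```text
time_s: 23.0
position: [0.6037, -0.1267, 0.1727]
tcp_rot: [[-0.999, 0.034, -0.007], [0.034, 0.999, 0.002], [0.008, 0.002, -1.0]]
force: [-7.5, 0.0, 1.5]
opening: 0.158
grasp_force: 30.0
```

Request:
{"fn": "apply_moves", "kwargs": {"steps": [[[-0.1,0,0,0,0,0,-1],[-0.1,0,0,0,0,0,-1]]]}}

```text
time_s: 23.25
position: [0.6051, -0.1266, 0.1727]
tcp_rot: [[-0.999, 0.034, -0.006], [0.034, 0.999, 0.002], [0.006, 0.002, -1.0]]
force: [-7.0, -0.2, 1.9]
opening: 0.161
grasp_force: 30.1
```

Request:
{"fn": "apply_moves", "kwargs": {"steps": [[[-0.1,0,0,0,0,0,-1],[-0.1,0,0,0,0,0,-1]]]}}

```text
time_s: 23.5
position: [0.6081, -0.1264, 0.1728]
tcp_rot: [[-0.999, 0.035, -0.002], [0.035, 0.999, 0.002], [0.002, 0.002, -1.0]]
force: [1.4, 1.0, -3.8]
opening: 0.16
grasp_force: 30.1
```

The force dropped from -7 to +1.4 N as the tray jumped 3 mm, so the roller has fallen into the notch. Holding to settle and reading.

Request:
{"fn": "apply_moves", "kwargs": {"steps": [[[0,0,0,0,0,0,-1],[0,0,0,0,0,0,-1]]]}}

```text
time_s: 23.75
position: [0.6091, -0.1272, 0.173]
tcp_rot: [[-0.999, 0.034, 0.0], [0.034, 0.999, 0.001], [-0.0, 0.001, -1.0]]
force: [1.2, 0.7, -4.3]
opening: 0.161
grasp_force: 30.0
```

Request:
{"fn": "apply_moves", "kwargs": {"steps": [[[-0.05,0,0,0,0,0,-1],[-0.05,0,0,0,0,0,-1],[-0.05,0,0,0,0,0,-1]]]}}

```text
time_s: 24.12
position: [0.6093, -0.1275, 0.1734]
tcp_rot: [[-0.999, 0.033, -0.0], [0.033, 0.999, -0.0], [0.0, -0.0, -1.0]]
force: [0.1, 0.5, -4.5]
opening: 0.158
grasp_force: 30.0
```

Request:
{"fn": "apply_moves", "kwargs": {"steps": [[[-0.05,0,0.04,0,0,0,-1],[-0.1,0,0.06,0,0,0,-1],[-0.1,0,0.06,0,0,0,-1]]]}}

```text
time_s: 24.5
position: [0.6096, -0.1276, 0.1731]
tcp_rot: [[-0.999, 0.033, -0.001], [0.033, 0.999, -0.0], [0.001, -0.0, -1.0]]
force: [-3.7, -0.6, -1.0]
opening: 0.162
grasp_force: 30.0
```

```bash
python3 - <<'E'
from h import *
s=bot.read_state(); print(s["time_s"],s["position"],s["force"],s["moment"])
E
```

```text
24.5 [ 0.60963715 -0.12757145  0.17307306] [-3.7462446  -0.58182597 -1.02253094] [-0.06239797  0.85514749 -0.3738137 ]
```

It resists after 0.3 mm, which is a light buffer touch, so the tray is home. Backing off the push and opening.

Request:
{"fn": "apply_moves", "kwargs": {"steps": [[[0.06,0,0,0,0,0,-1],[0.1,0,0,0,0,0,-1],[0.1,0,0,0,0,0,-1],[0.1,0,0,0,0,0,-0.6],[0.1,0,0,0,0,0,-0.5],[0.1,0,0,0,0,0,-0.3],[0.1,0,0,0,0,0,-0.2],[0.1,0,0,0,0,0,-0.2],[0.1,0,0,0,0,0,-0.2],[0.1,0,0,0,0,0,-0.2]]]}}

```text
time_s: 25.75
position: [0.6093, -0.1274, 0.1729]
tcp_rot: [[-0.999, 0.033, -0.0], [0.033, 0.999, 0.0], [0.0, 0.0, -1.0]]
force: [-0.8, 0.4, 0.2]
opening: 0.397
grasp_force: 0.0
```

```bash
python3 - <<'E'
from rack import *
s=bot.read_state(); print(s["time_s"],s["position"],s["opening"]*87,s["force"],s["moment"])
t=bot.capture("top");q=bot.capture("side")
cv2.imwrite("pics/t5.png",t);cv2.imwrite("pics/s5.png",q)
a=cv2.resize(t[70:210,385:485],None,fx=4,fy=4,interpolation=cv2.INTER_CUBIC)
b=cv2.resize(q[110:250,270:370],None,fx=4,fy=4,interpolation=cv2.INTER_CUBIC)
cv2.imwrite("pics/g5.png",np.hstack([a,b]))
E
```

```text
25.75 [ 0.60926327 -0.12743923  0.17293082] 34.556057188564 [-0.81348497  0.43426302  0.22867739] [-0.03393487  0.04816517 -0.01907647]
```

Request:
{"fn": "apply_moves", "kwargs": {"steps": [[[0.5,0,0,0,0,0,-0.2],[1.5,0,0,0,0,0,-0.2],[3,0,0,0,0,0,-0.2],[5,0,0,0,0,0,-0.2],[7,0,0,0,0,0,-0.2],[9,0,-1,0,0,0,-0.2],[11,0,-3,0,0,0,-0.2],[13,0,-5,0,0,0,-0.2],[15,0,-7,0,0,0,-0.2],[15,0,-7,0,0,0,-0.2],[15,0,-7,0,0,0,-0.2],[15,0,-7,0,0,0,-0.2]]]}}

```text
time_s: 27.35
position: [0.4596, -0.1224, 0.2421]
tcp_rot: [[-0.999, 0.033, -0.001], [0.033, 0.999, 0.001], [0.001, 0.001, -1.0]]
force: [0.1, -0.4, 0.8]
opening: 0.406
grasp_force: 0.0
```

```bash
python3 - <<'E'
from rack import *
s=bot.read_state(); print(s["time_s"],s["position"],s["force"])
t=bot.capture("top");cv2.imwrite("pics/t6.png",t);q=bot.capture("side");cv2.imwrite("pics/s6.png",q)
t0=cv2.imread("pics/t5.png"); q0=cv2.imread("pics/s5.png"); s0=cv2.imread("pics/side0.png")
T=t.astype(int)
# predicted tray, grip centres
ro=place(P[:3],[[P[3],0,P[4]]])[0]; R=np.array([np.cos(P[2]),np.sin(P[2]),0]);L=np.array([-R[1],R[0],0])
c=np.array([.6093,-.1274,.1504])+.1532*R; print("home x",(c-ro)@R)
for n,im in(("top",t),("side",q)):
    B=im.astype(int); org=(B[...,2]-B[...,0]>60); 
    u=proj(n,[c-.15*R+np.r_[0,0,.03]])[0]; x,y=u.astype(int); w=org[y-12:y+13,x-12:x+13]; yy,xx=np.nonzero(w); print(n,"grip pred",u,"seen",xx.mean()+x-12,yy.mean()+y-12,len(xx))
# glass: olive mask within tray region top
u=[proj("top",[c+a*R+b*L+np.r_[0,0,.01]])[0] for a,b in((-.05,-.06),(-.05,.06),(.05,.06),(.05,-.06))]
m=np.zeros(t.shape[:2],np.uint8);cv2.fillPoly(m,[np.round(u).astype(np.int32)],1)
ol=(T[...,2]-T[...,0]>40)&(T[...,1]-T[...,0]>15)&(m>0); gr=(T.mean(2)<175)&(abs(T[...,2]-T[...,0])<20)&(m>0)
for n,k in(("olive",ol),("grey",gr)):
    nn,l,st,ce=cv2.connectedComponentsWithStats(k.astype(np.uint8)); print(n,[(st[i,4],ce[i].round(1).tolist()) for i in range(1,nn) if st[i,4]>20])
print("tray poly",np.round(u).tolist())
# bottle neck unchanged?
x,y=361,236; d=cv2.absdiff(t,cv2.imread("pics/top0.png"))[y-12:y+13,x-12:x+13]; print("neck diff top",d.mean(),d.max())
v=proj("side",[[.518,.024,.043]])[0].astype(int); d=cv2.absdiff(q,s0)[v[1]-18:v[1]+18,v[0]-8:v[0]+8]; print(v,d.mean(),d.max())
E
```

```text
27.35 [ 0.4595851  -0.12236176  0.24213257] [ 0.06861603 -0.36387737  0.7900458 ]
home x 0.01245484448936849
top grip pred [432.46213789 191.38749099] seen 429.95238095238096 192.0 147
side grip pred [333.66234262 146.4611136 ] seen 331.9541984732824 148.66030534351145 262
olive [(np.int32(267), [430.4, 123.4])]
grey [(np.int32(37), [404.4, 114.6]), (np.int32(254), [435.1, 108.4]), (np.int32(203), [448.2, 122.0]), (np.int32(38), [426.6, 129.3])]
tray poly [[457.0, 148.0], [404.0, 148.0], [404.0, 104.0], [457.0, 105.0]]
neck diff top 6.385066666666667 15
[361 217] 12.60300925925926 125
```

```bash
python3 -c "
from rig import bot
print(bot.hand_in())"
```

```text
the job is handed in; nothing more can be done
None
```

I slid the tray onto the middle runners until the roller clicked into the notch, let go and backed the arm clear, with both glass pieces aboard and the bottle neck unmoved in the top view, then handed it in at about 27 s (result not shown); the buffer push was under 4 N.

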